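# Fetch the spare machine head from the covered spares block

## Task

Slide the loose aluminium cover of the wooden spares block toward the robot by its handle, without lifting it off, onto the plain near half of the block so that the three pockets lie open. Find the pocket with the spare guitar machine head, take it out and set it down standing on its base on the small cork mat beside the block, without dropping it. Leave the cover lying on the plain half.

Things in the scene. Friction and masses are not known exactly. Their poses are not given: they have to be found in the camera images.
- block: fixed wooden block, 210 (x) x 210 (y) x 44 mm high. Origin: centre of its underside. Its +x half (far from the robot) has three pockets, each 94 (x) x 62 (y) mm, 38 mm deep (floor 6 mm above the worktop), centred at x = +52, y = -68, 0, +68 mm. One, varying, holds the machine head; the others a wooden sanding block and a thin hex key. Its -x half is plain, level with the rims.
- cover_handle (a point): middle of the loose cover's handle, an upright black bar 18 (x) x 56 (y) x 28 mm high. The cover is a 5 mm aluminium plate, 104 (x) x 206 (y) mm, 0.3 kg, over all the pockets, its axes along the block's within 1 degree; the handle stands at its centre. This point is 14 mm above the plate's top, 63 mm above the worktop. Slid 105 mm along block -x, the plate lies on the plain half.
- head_grip (a point): grip point of the white guitar machine head, 48 (x) x 32 (y) x 33 mm high, 36 g, upright in its pocket, its x near the block's +y: 12 mm above its foot, 8 mm to -x of its middle. At -x: gear housing 17 (x) x 24 (y) x 12 mm, on it a plate 15 x 32 mm at 11 to 14 mm height and a thin post; at +x a flat button. Grip across its y, fingertips near the pocket floor; about 27 mm free each side.
- mat: fixed square cork mat, 80 x 80 x 4 mm, on the worktop to the left (+y) of the block, about 27 mm from it. Origin: centre of its underside. (Beware, on the way here: a 60 mm square steel post stands from worktop to ceiling 0.54 m ahead of the robot's base and 0.23 m to its right, behind a pile of flat boxes; and a window sill juts out 0.63 m ahead, at 0.45 m height.)
Not all that is in view belongs to the job. Of the things that look like the mat, the larger one is meant.

How it is judged:
By the outcome, as a careful person would: the job done as asked, in the order asked, and still so for the second after the job is handed in, with the robot touching nothing.
It also fails if it takes over 58 s, if anything falls off the work surface, if the arm or the gripper's body presses on something with over 40 N, if the wrist force passes 120 N, or if a joint passes its speed limit or range.

## Robot

A 6-joint arm with a two-finger parallel gripper is mounted at the origin on the work surface; the furniture and walls round the work are solid. World frame = base frame: x ahead of the robot, y to its left, z up, the work surface at z = 0. Lengths are in m, angles in degrees, forces in N, time in s.
With the tool pointing down it reaches from about 0.35 to 0.875 m from the base axis. Payload 4.2 kg.
Tool frame: the origin (TCP) lies midway between the tips of the shut fingers; the grasp point (between the pads) lies 19 mm behind it; y points along the fingers, z is the direction in which the jaws open and shut, and the axes are right-handed (so a half turn about y gives the same grasp; the last joint's range is limited). The gripper opens to 87 mm and grips with 3 to 60 N. Pads are 19 mm wide; open, the fingers measure 117 mm over their backs; the gripper's body (75 mm by 190 mm) begins 51 mm behind the grasp point.
Start: joints at [-49.125, 22.042, 0.453, 0, -68.411, -14.817], TCP at [0.275, -0.561, 0.223] pointing down, gripper open.
Joint ranges: [-179.83, 179.83], [-69.29, 118.12], [-61.27, 80.66], [-181.25, 117.63], [-171.15, -9.14], [-177.46, 177.46]. Speed limits (degrees/s): [159.86, 159.86, 180, 180, 180, 180].

## Interface

Orientations are given as [roll, pitch, yaw] about the fixed x, y, z axes, in that order (R = Rz(yaw) Ry(pitch) Rx(roll)).
In Python, from workcell import env gives the robot as it stands. The module is installed in compiled form; this text tells all that it offers. Calls block until the motion is done:
- env.goto(position, orientation): joint-space move of the TCP to a pose.
- env.move_straight(position, rotation=None, rate=0.15, force_limit=None): straight line of the TCP; rotation=None keeps the orientation; rate is the mean speed in m/s. With force_limit (N) it stops when the force on the tool has changed by that much, and returns True; else False.
- env.set_joints(angles): joint-space move.
- env.gripper_to(opening, grasp_force=None): opening from 0.0 (shut) to 1.0 (fully open); grasp_force is the grip in N (None keeps the last); returns when the fingers have stopped.
- env.dwell(seconds).
- env.inverse_kinematics(position, orientation): joint angles nearest the present ones, or None.
- env.read_state(): the state.
- env.grab_frame(name): name is "scene" or "top"; returns a dict with "image" (400x640x3 uint8, blue, green, red), "fx", "fy", "cx", "cy" (pixels), "D" ([k1, k2, p1, p2, k3] as OpenCV has them; the pictures are not rectified), "position" and "orientation" of the camera in the world. Camera axes: x right, y up, looking along -z (the intrinsics and any distortion apply to the point x, -y, -z); pixel columns grow to the right and rows downward; lengths in m; the calibration is good to about 2 mm. A picture is of the moment at which its call begins. There is no depth.
A pose or a line that the arm cannot do raises env.Unreachable and nothing moves.
- env.close_job(): hands the job in, once; it reports no verdict.
Trained networks look in a picture, given as the dict that the camera call returned (one of the last four; its "shot" number tells which), for a name from the list of things; names that differ only in an ending like _2 or _b are one class to them, and where a whole thing is asked for, a point or a joint stands for the part that bears it (a point fixed in the world has none). Each returns a list of dicts, best first, with "score" (0 to 1); they miss things now and then, are a little off and sometimes report something else, mostly with a low value. They report only what shows in the picture. A call takes as long as a camera call. They do not tell look-alikes from the thing itself.
- env.search_frame(picture, thing): "xyz" ([x, y, z] in m, in world coordinates, good to about 4 mm: the middle of the surface that is visible of it).
- env.trace(picture, thing): "mask" (400x640 bool, what is visible of it).
The state is a dict: "clock": time; "joint_positions": joint angles; "qvel": joint speeds; "joint_torque": joint torques, N m; "position": TCP position; "tool_rot": TCP orientation; "force": force on the tool from outside, world axes, zero at the start; "wrist_torque": the same for the moment, N m; "opening": opening from 0.0 (shut) to 1.0 (fully open).
Only numpy, scipy, OpenCV 4.12 (cv2) and the standard library are available. Lean on these libraries where they do the work, as an engineer would, in place of code of your own. Each camera call takes 0.05 s, during which the arm holds its last target.

## Working session

There is one attempt and no reset: what is moved stays moved. The work goes in short steps, each a Python script; the robot and the scene stay as the last script left them, time stands still between calls to the robot, and variables do not carry over. Pictures are saved under pics/ and viewed, and the job is handed in when it is done.

```bash
mkdir -p pics
python3 - <<'E'
from workcell import env
import cv2,numpy as np
s=env.read_state(); print({k:np.round(v,3) for k,v in s.items()})
for n in ("scene","top"):
    f=env.grab_frame(n); cv2.imwrite(f"pics/{n}0.png",f["image"])
    print(n,{k:v for k,v in f.items() if k!="image"})
    for t in ("block","cover_handle","mat","head_grip"):
        print(t,[(np.round(d["xyz"],4).tolist(),round(d["score"],2)) for d in env.search_frame(f,t)])
E
```

```text
{'clock': np.float64(0.0), 'joint_positions': array([-4.9126e+01,  2.2091e+01,  3.7700e-01, -3.0000e-02, -6.8413e+01,
       -1.4816e+01]), 'qvel': array([0.009, 0.007, 0.084, 0.037, 0.044, 0.038]), 'joint_torque': array([ 1.0000e-03, -3.9066e+01,  1.8741e+01,  4.2200e+00,  1.1000e-02,
       -0.0000e+00]), 'position': array([ 0.274, -0.561,  0.221]), 'tool_rot': array([-8.9870e+01,  5.0000e-03,  2.6047e+01]), 'force': array([ 0.237, -0.214, -0.095]), 'wrist_torque': array([ 0.012, -0.03 , -0.042]), 'opening': np.float64(1.001)}
scene {'fx': 387.9829485075487, 'fy': 387.9829485075487, 'cx': 316.5561407834684, 'cy': 200.5069358875614, 'D': array([-0.08696062,  0.        ,  0.        ,  0.        ,  0.        ]), 'position': array([-0.2277418 , -0.08759609,  0.46145635]), 'orientation': array([ 64.19290455,   1.28761532, -64.66726325]), 'shot': 1}
block [([0.4055, 0.0992, 0.0457], 0.56)]
cover_handle [([0.4885, 0.2858, 0.0455], 0.51)]
mat [([0.3615, 0.3678, 0.003], 0.84), ([0.473, 0.3685, 0.0042], 0.74)]
head_grip []
top {'fx': 461.06066094953945, 'fy': 461.06066094953945, 'cx': 312.54350876673936, 'cy': 192.1506511308686, 'D': array([-0.02937749,  0.        ,  0.        ,  0.        ,  0.        ]), 'position': array([0.31208979, 0.26292318, 0.92128717]), 'orientation': array([  9.20193738,   1.02302055, -89.8257329 ]), 'shot': 2}
block [([0.4031, 0.1904, 0.0461], 0.85)]
cover_handle [([0.5085, 0.2005, 0.0459], 0.57)]
mat [([0.3654, 0.3718, 0.0031], 0.87), ([0.48, 0.3715, 0.0032], 0.6)]
head_grip [([0.4054, 0.1953, 0.0409], 0.15)]
```

View pics/scene0.png

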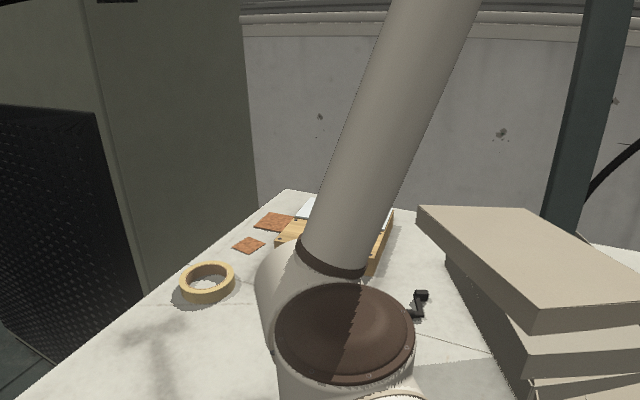

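View pics/top0.png

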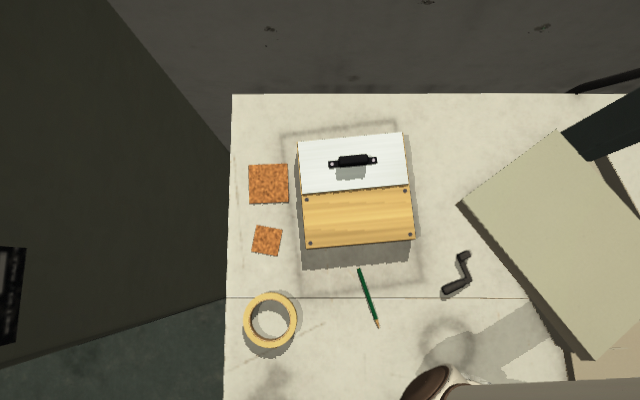

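Scene view: robot's own arm hides most of the block. Top view (up = +x, left = +y): the block is at about (357,190), with its white cover on the far half and the handle at (353,161). Look-alikes: for the handle, the black bar on the plate at (353,161) and a black crank on the table at (458,272). For the mat, the larger square at (268,184) and the smaller one at (267,240). By the description I choose (353,161) and (268,184), to be checked in a crop.

```bash
cat > h.py <<'E'
from workcell import env
import cv2,numpy as np
from scipy.spatial.transform import Rotation as Ro
def Rm(o): return Ro.from_euler('xyz',o,degrees=True).as_matrix()
def px2w(f,uv,z):
    uv=np.array(uv,float).reshape(-1,1,2)
    K=np.array([[f["fx"],0,f["cx"]],[0,f["fy"],f["cy"]],[0,0,1]])
    n=cv2.undistortPoints(uv,K,np.array(f["D"])).reshape(-1,2)
    d=np.c_[n[:,0],-n[:,1],-np.ones(len(n))]@Rm(f["orientation"]).T
    p=np.array(f["position"]); z=np.broadcast_to(z,len(n))
    return p+d*((z-p[2])/d[:,2])[:,None]
def w2px(f,P):
    P=np.array(P,float).reshape(-1,3)
    c=(P-f["position"])@Rm(f["orientation"]); c=c*[1,-1,-1]
    K=np.array([[f["fx"],0,f["cx"]],[0,f["fy"],f["cy"]],[0,0,1]])
    return cv2.projectPoints(c,np.zeros(3),np.zeros(3),K,np.array(f["D"]))[0].reshape(-1,2)
def rect(f,mask,z):
    m=mask.astype(np.uint8); c=max(cv2.findContours(m,0,cv2.CHAIN_APPROX_NONE)[0],key=cv2.contourArea)
    w=px2w(f,c.reshape(-1,2),z)[:,:2]
    return cv2.minAreaRect((w*1000).astype(np.float32))
E
python3 - <<'E'
from h import *
f=env.grab_frame("top")
im=f["image"]
for t,z in (("block",.044),("cover_handle",.049),("mat",.004)):
    for i,d in enumerate(env.trace(f,t)):
        m=d["mask"]; ys,xs=np.nonzero(m)
        print(t,round(d["score"],2),m.sum(),"px",xs.min(),xs.max(),ys.min(),ys.max(),rect(f,m,z))
        cv2.imwrite(f"pics/m_{t}{i}.png",cv2.resize((m[100:270,220:440]*255).astype(np.uint8),None,fx=2,fy=2))
cv2.imwrite("pics/crop1.png",cv2.resize(im[115:265,235:435],None,fx=4,fy=4,interpolation=cv2.INTER_CUBIC))
E
```

```text
block 0.85 6091 px 301 415 185 249 ((406.6239318847656, 193.35157775878906), (107.70063781738281, 212.00997924804688), 5.270273685455322)
cover_handle 0.89 5584 px 298 408 132 192 ((511.9141540527344, 201.64608764648438), (106.0516128540039, 207.06063842773438), 5.524435520172119)
mat 0.94 681 px 252 280 226 255 ((363.0455017089844, 371.55517578125), (52.39349365234375, 52.94123077392578), 80.14640045166016)
mat 0.92 1545 px 248 288 164 204 ((478.14080810546875, 369.84075927734375), (81.60523223876953, 80.0056381225586), 3.281050205230713)
```

View pics/crop1.png

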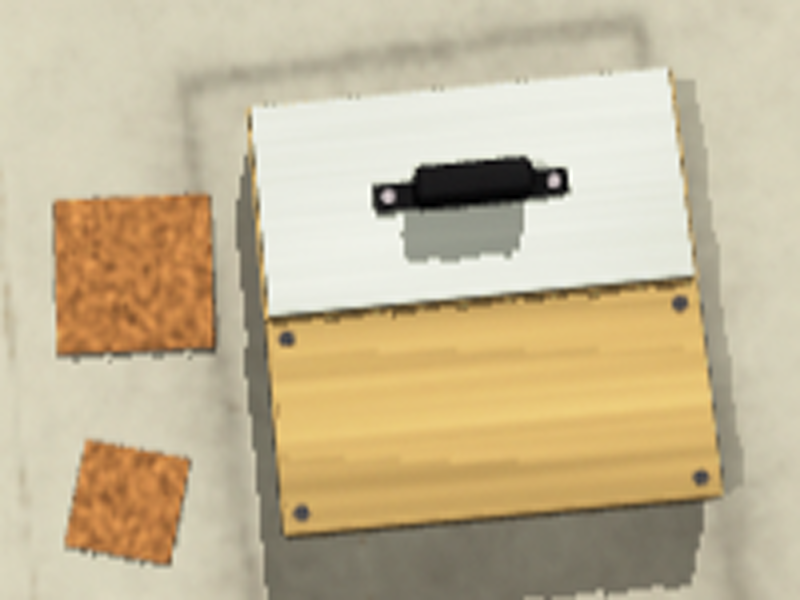

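The crop confirms both choices: an upright black bar on the white plate, and the larger cork square, which measures 81 x 80 mm. The plate measures 106 x 207 mm, yaw about 5.4°. Next I triangulate the box pile that lies on my way.

Run:
```python
from h import *
a=env.grab_frame("scene"); b=env.grab_frame("top")
for pa,pb in (((418,207),(459,204)),((533,312),(593,360)),((520,218),(558,131))):
    o1,o2=np.array(a["position"]),np.array(b["position"])
    d1=px2w(a,[pa],0)[0]-o1; d2=px2w(b,[pb],0)[0]-o2
    t=np.linalg.lstsq(np.c_[d1,-d2],o2-o1,rcond=None)[0]
    print(o1+t[0]*d1,o2+t[1]*d2)
def q(p,yaw): 
    j=env.inverse_kinematics(p,[-90,0,yaw]); return None if j is None else np.round(j,1)
for y in (26,0,-84.6,95.4): print(y,q([.275,-.561,.4],y),q([.38*np.cos(-.4),.38*np.sin(-.4),.4],y),q([.512,.2015,.12],y),q([.512,.2015,.054],y))
```

```text
[0.42047018 0.02112737 0.13829482] [0.41868327 0.02636611 0.13647307]
[ 0.16544612 -0.16289579  0.16076537] [ 0.16634129 -0.16713488  0.16299748]
[ 0.55910715 -0.16456326  0.08465018] [ 0.56159267 -0.17810791  0.09260712]
26 [-49.1  18.8  20.4   0.  -91.5 -14.9] [  1.9  -7.8  -9.7   0.  -88.1 -65.9] [  38.4   20.4  -18.2   -0.   -51.3 -102.4] [  38.4   25.3  -22.2   -0.   -42.5 -102.4]
0 [-49.1  18.8  20.4   0.  -91.5 -40.9] [  1.9  -7.8  -9.7  -0.  -88.1 -91.9] [  38.4   20.4  -18.2   -0.   -51.3 -128.4] [  38.4   25.3  -22.2   -0.   -42.5 -128.4]
-84.6 [ -49.1   18.8   20.4   -0.   -91.5 -125.5] [   1.9   -7.8   -9.7    0.   -88.1 -176.5] [ 38.4  20.4 -18.2   0.  -51.3 147. ] [ 38.4  25.3 -22.2   0.  -42.5 147. ]
95.4 [-49.1  18.8  20.4   0.  -91.5  54.5] [  1.9  -7.8  -9.7   0.  -88.1   3.5] [ 38.4  20.4 -18.2   0.  -51.3 -33. ] [ 38.4  25.3 -22.2   0.  -42.5 -33. ]
```

```bash
python3 - <<'E'
from h import *
a=env.grab_frame("scene"); b=env.grab_frame("top")
print(w2px(b,[[b["position"][0],b["position"][1],0]]))
def hdir(f,p):
    P=f["position"]; K=np.array([[f["fx"],0,f["cx"]],[0,f["fy"],f["cy"]],[0,0,1]])
    n=cv2.undistortPoints(np.array([[p]],float),K,np.array(f["D"])).ravel()
    return Rm(f["orientation"])@[n[0],-n[1],-1]
def inter(pa,pb):
    d1,d2=hdir(a,pa),hdir(b,pb); o1,o2=np.array(a["position"]),np.array(b["position"])
    t=np.linalg.solve(np.c_[d1[:2],-d2[:2]],(o2-o1)[:2]); return np.round(o1+t[0]*d1,3),np.round((o2+t[1]*d2)[2],3)
for pa in ((240,20),(250,120),(257,205)):
  for pb in ((108,5),(200,118)): print("far",pa,pb,inter(pa,pb))
for pa in ((99,120),(130,240),(146,298)):
  for pb in ((20,350),(150,319)): print("near",pa,pb,inter(pa,pb))
E
python3 - <<'E'
import cv2
a=cv2.imread("pics/scene0.png")[:, :320];cv2.imwrite("pics/sl.png",cv2.convertScaleAbs(cv2.resize(a,None,fx=1.5,fy=1.5),alpha=1.6,beta=20))
a=cv2.imread("pics/top0.png");cv2.imwrite("pics/tl.png",cv2.convertScaleAbs(a,alpha=2,beta=20))
E
```

```text
[[320.87748163 266.78387914]]
far (240, 20) (108, 5) (array([0.649, 0.541, 0.46 ]), np.float64(0.376))
far (240, 20) (200, 118) (array([0.655, 0.546, 0.46 ]), np.float64(-0.111))
far (250, 120) (108, 5) (array([0.618, 0.516, 0.21 ]), np.float64(0.426))
far (250, 120) (200, 118) (array([0.624, 0.52 , 0.209]), np.float64(-0.016))
far (257, 205) (108, 5) (array([ 0.654,  0.546, -0.066]), np.float64(0.367))
far (257, 205) (200, 118) (array([ 0.661,  0.551, -0.071]), np.float64(-0.129))
near (99, 120) (20, 350) (array([0.224, 0.578, 0.302]), np.float64(0.431))
near (99, 120) (150, 319) (array([0.218, 0.569, 0.304]), np.float64(0.079))
near (130, 240) (20, 350) (array([0.224, 0.578, 0.042]), np.float64(0.432))
near (130, 240) (150, 319) (array([0.218, 0.569, 0.047]), np.float64(0.08))
near (146, 298) (20, 350) (array([ 0.224,  0.578, -0.116]), np.float64(0.43))
near (146, 298) (150, 319) (array([ 0.218,  0.57 , -0.108]), np.float64(0.077))
```

View pics/sl.png

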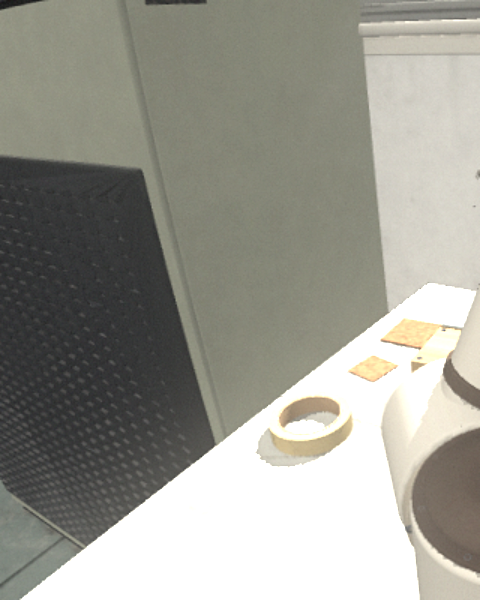

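View pics/tl.png

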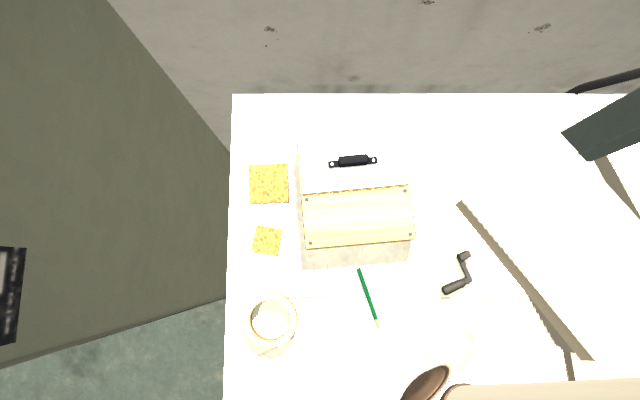

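Run:
```python
from h import *
a=env.grab_frame("scene"); b=env.grab_frame("top")
for pa,pb in (((345,335),(427,382)),((345,285),(440,370)),((395,355),(405,397))):
    o1,o2=np.array(a["position"]),np.array(b["position"])
    d1=px2w(a,[pa],0)[0]-o1; d2=px2w(b,[pb],0)[0]-o2
    t=np.linalg.lstsq(np.c_[d1,-d2],o2-o1,rcond=None)[0]
    p=o1+t[0]*d1; h=np.radians(-49.1)
    print(p,o2+t[1]*d2,"along",p[0]*np.cos(h)+p[1]*np.sin(h),"left",-p[0]*np.sin(h)+p[1]*np.cos(h))
def q(p,yaw): 
    j=env.inverse_kinematics(p,[-90,0,yaw]); return None if j is None else np.round(j,1)
for yaw in (95.4,50,5,-84.6,-40): print(yaw,q([.478,.37,.01],yaw),q([.478,.37,.2],yaw))
```

```text
[0.12783949 0.0485729  0.07938516] [0.11345648 0.07770189 0.07638085] along 0.046987738462015455 left 0.12843057939475505
[0.1524939  0.0592073  0.14142234] [0.14704013 0.07002343 0.13990415] along 0.055091936314067426 left 0.15402847453808963
[ 0.12447032 -0.02051954  0.07553668] [0.08475088 0.11428168 0.06271622] along 0.09700556949839668 left 0.0806463420472845
95.4 [ 53.1  32.9 -16.2   0.  -40.9 -47.7] [ 53.1  21.   -4.5   0.  -64.5 -47.7]
50 [ 53.1  32.9 -16.2  -0.  -40.9 -93.1] [ 53.1  21.   -4.5  -0.  -64.5 -93.1]
5 [  53.1   32.9  -16.2   -0.   -40.9 -138.1] [  53.1   21.    -4.5   -0.   -64.5 -138.1]
-84.6 [ 53.1  32.9 -16.2   0.  -40.9 132.3] [ 53.1  21.   -4.5   0.  -64.5 132.3]
-40 [ 53.1  32.9 -16.2   0.  -40.9 176.9] [ 53.1  21.   -4.5   0.  -64.5 176.9]
```

Run:
```python
from h import *
Y=95.4
env.move_straight([.275,-.561,.33],rate=.25)
b=np.radians(-60)
env.goto([.42*np.cos(b),.42*np.sin(b),.33],[-90,0,Y])
b=np.radians(15)
env.goto([.42*np.cos(b),.42*np.sin(b),.33],[-90,0,Y])
s=env.read_state(); print(s["clock"],s["position"],s["tool_rot"],s["force"],s["joint_positions"])
for n in ("scene","top"):
    f=env.grab_frame(n); cv2.imwrite(f"pics/{n}1.png",f["image"]); print(w2px(f,[s["position"]]))
```

```text
4.4 [0.40585759 0.10815364 0.32992887] [-8.99882429e+01  1.25470767e-02  9.53344062e+01] [ 0.37506646  0.06967623 -0.07017871] [ 3.72870219e+01 -2.42226632e+00 -1.45499995e+01  4.52464982e-03
 -7.78888827e+01 -3.19535669e+01]
[[374.30196366  99.83247063]]
[[440.38389357 193.7048109 ]]
```

View pics/scene1.png

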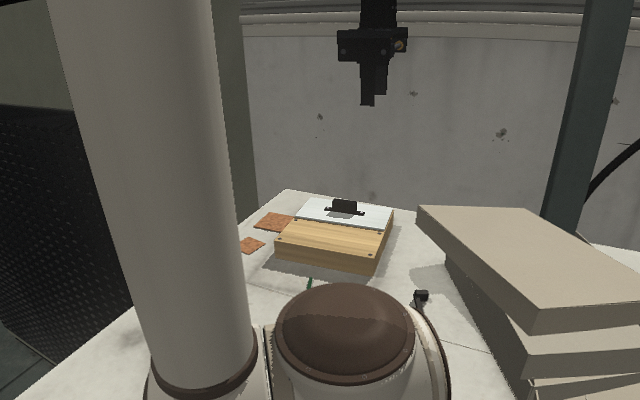

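View pics/top1.png

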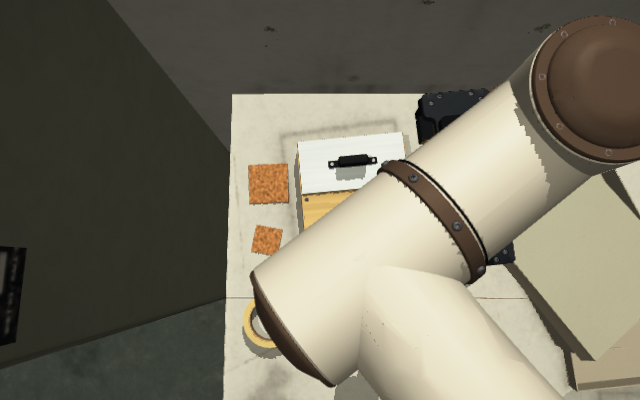

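The gripper body's long axis runs along the jaws, the forearm and wrist sit above the TCP, and the elbow stays well back. The handle shows in both views: (353,161) top and (345,207) scene. I measure it now.

```bash
python3 - <<'E'
from h import *
f=env.grab_frame("top"); g=cv2.cvtColor(f["image"],6)
m=np.zeros_like(g); m[140:185,320:385]=(g[140:185,320:385]<60)
core=m.copy(); core[:, :338]=0; core[:,369:]=0
ys,xs=np.nonzero(core); print(xs.min(),xs.max(),ys.min(),ys.max())
print("core",px2w(f,[[xs.mean(),ys.mean()]],.074)); print(rect(f,core,.077))
print("whole flange",rect(f,m,.052))
for d in env.search_frame(f,"cover_handle"): print(d["xyz"],d["score"])
for d in env.trace(f,"cover_handle"): print(rect(f,d["mask"],.049))
s=env.grab_frame("scene")
for d in env.search_frame(s,"cover_handle"): print("s",d["xyz"],d["score"])
c,sn=np.cos(np.radians(5.4)),np.sin(np.radians(5.4)); R=np.array([[c,-sn],[sn,c]])
for fr,n in ((f,"top"),(s,"scene")):
    im=fr["image"].copy()
    for z in (.049,.077):
        p=np.array([[9,28],[-9,28],[-9,-28],[9,-28]])/1000@R.T+[.512,.2015]
        cv2.polylines(im,[np.round(w2px(fr,np.c_[p,[z]*4])*8).astype(int)],True,(0,0,255),1,shift=3)
    p=np.array([[52,103],[-52,103],[-52,-103],[52,-103]])/1000@R.T+[.512,.2015]
    cv2.polylines(im,[np.round(w2px(fr,np.c_[p,[.049]*4])*8).astype(int)],True,(0,255,0),1,shift=3)
    v=im[115:265,270:430] if n=="top" else im[180:290,230:410]
    cv2.imwrite(f"pics/ov_{n}.png",cv2.resize(v,None,fx=4,fy=4,interpolation=2))
E
python3 -c "
import cv2,numpy as np
a=cv2.imread('pics/ov_top.png');b=cv2.imread('pics/ov_scene.png')
a=cv2.resize(a,(400,375));b=cv2.resize(b,(400,244));b=cv2.copyMakeBorder(b,0,131,0,0,0);cv2.imwrite('pics/ov.png',np.hstack([a,b]))"
```

```text
338 368 155 166
core [[0.50959586 0.20275506 0.074     ]]
((509.02935791015625, 202.96304321289062), (19.655099868774414, 57.792449951171875), 5.8043036460876465)
whole flange ((514.74267578125, 202.34945678710938), (20.23711395263672, 92.05917358398438), 5.804372310638428)
[0.5161, 0.2175, 0.0458] 0.8
((510.7713623046875, 203.09381103515625), (106.65045166015625, 206.11448669433594), 4.831901550292969)
s [0.5007, 0.1894, 0.0488] 0.85
```

View pics/ov.png

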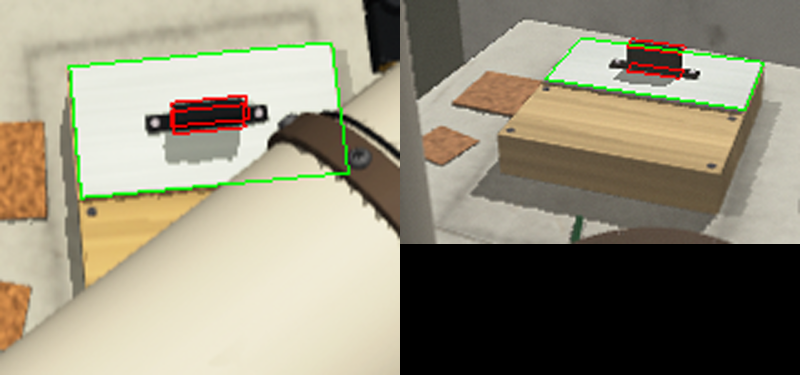

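Overlay fits in both views, so the handle is at (0.511, 0.2025), yaw 5.4°. Reaching for it.

Run:
```python
from h import *
O=[-90,0,95.4]
env.gripper_to(.65,30)
env.goto([.511,.2025,.14],O)
r=env.move_straight([.511,.2025,.056],rate=.06,force_limit=8)
s=env.read_state(); print(r,s["clock"],s["position"],s["force"])
env.gripper_to(0,25)
s=env.read_state(); print(s["clock"],s["position"],s["force"],s["opening"]*87)
for n in ("scene","top"):
    f=env.grab_frame(n); cv2.imwrite(f"pics/{n}2.png",f["image"])
```

```text
False 8.0583 [0.51127487 0.20270933 0.05643775] [-0.95001894  0.78735924  0.96950498]
8.7917 [0.51081613 0.20239238 0.05597926] [-0.68804536  0.52064312  1.01034804] 17.97496326954336
```

View pics/scene2.png

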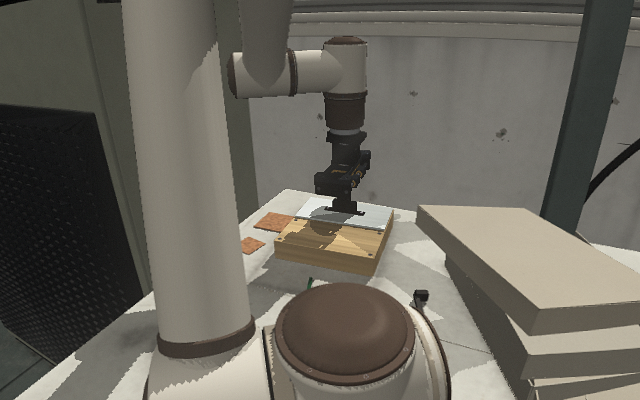

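Run:
```python
from h import *
f=env.grab_frame("scene"); h=np.radians(38.4)
w=np.array([.511,.2025])
for z in (.3,.34,.36,.4):
    print(z,[(L,np.round(w2px(f,[[*(w+L*np.array([-np.sin(h),np.cos(h)])),z]])[0]).tolist()) for L in (0,.16,.2,.22,.25)])
c,sn=np.cos(np.radians(5.4)),np.sin(np.radians(5.4))
p0=env.read_state()["position"]; d=.106
r=env.move_straight([p0[0]-d*c,p0[1]-d*sn,p0[2]],rate=.07,force_limit=25)
s=env.read_state(); print(r,s["clock"],s["position"],s["force"],s["opening"]*87)
f=env.grab_frame("scene"); cv2.imwrite("pics/scene3.png",f["image"])
```

```text
0.3 [(0, [345.0, 102.0]), (0.16, [266.0, 107.0]), (0.2, [246.0, 109.0]), (0.22, [235.0, 110.0]), (0.25, [219.0, 111.0])]
0.34 [(0, [345.0, 82.0]), (0.16, [265.0, 87.0]), (0.2, [244.0, 88.0]), (0.22, [233.0, 89.0]), (0.25, [217.0, 90.0])]
0.36 [(0, [345.0, 71.0]), (0.16, [264.0, 76.0]), (0.2, [243.0, 77.0]), (0.22, [232.0, 78.0]), (0.25, [215.0, 79.0])]
0.4 [(0, [345.0, 50.0]), (0.16, [262.0, 54.0]), (0.2, [241.0, 55.0]), (0.22, [229.0, 56.0]), (0.25, [213.0, 57.0])]
False 10.6083 [0.40528498 0.19235849 0.05595561] [-0.93385992 -0.80408266 -0.01696837] 17.554731421874674
```

View pics/scene3.png

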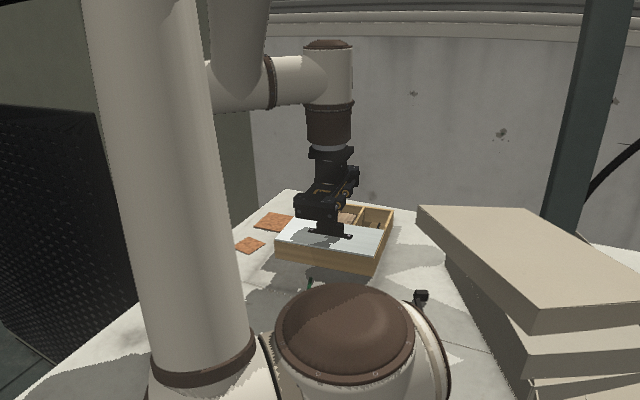

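The cover slid onto the plain half and the pockets are open in the scene view near (365,217). Letting go, lifting and clearing the top view.

Run:
```python
from h import *
O=[-90,0,95.4]
env.gripper_to(.45)
s=env.read_state(); print(s["clock"],s["force"])
env.move_straight([.4053,.1924,.16],rate=.12)
b=np.radians(-15)
env.goto([.39*np.cos(b),.39*np.sin(b),.33],O)
f=env.grab_frame("top"); cv2.imwrite("pics/top4.png",f["image"])
cv2.imwrite("pics/top4c.png",cv2.resize(f["image"][110:270,230:430],None,fx=3.75,fy=3.75,interpolation=2))
for t in ("head_grip","cover_handle","block"):
    print(t,[(d["xyz"],d["score"]) for d in env.search_frame(f,t)])
s=env.grab_frame("scene"); cv2.imwrite("pics/scene4.png",s["image"])
cv2.imwrite("pics/scene4c.png",cv2.resize(s["image"][180:290,230:410],None,fx=4,fy=4,interpolation=2))
for t in ("head_grip","cover_handle"):
    print(t,[(d["xyz"],d["score"]) for d in env.search_frame(s,t)])
print(env.read_state()["clock"])
```

```text
11.3583 [-0.20977432  0.44586542  0.25997087]
head_grip [([0.5029, 0.2589, 0.0176], 0.62)]
cover_handle [([0.4046, 0.1913, 0.0445], 0.81)]
block [([0.5163, 0.1852, 0.005], 0.83)]
head_grip []
cover_handle [([0.392, 0.1775, 0.0472], 0.78)]
14.0083
```

View pics/top4c.png

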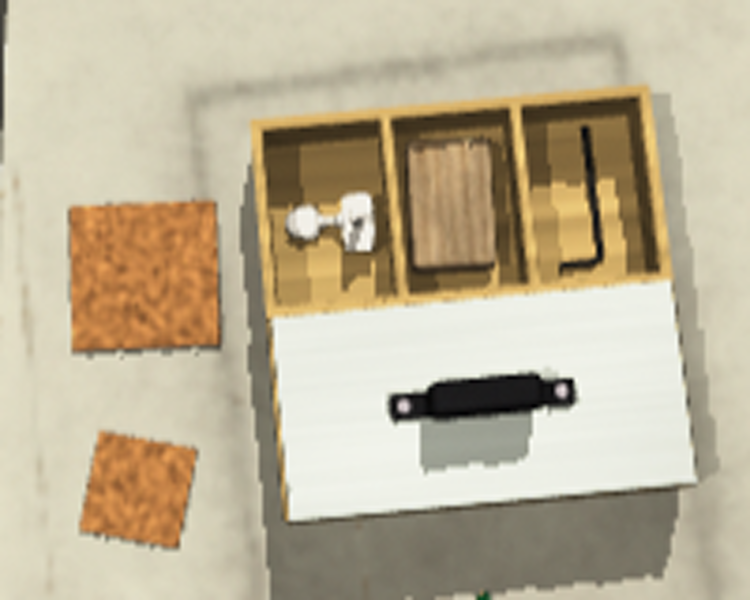

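View pics/scene4c.png

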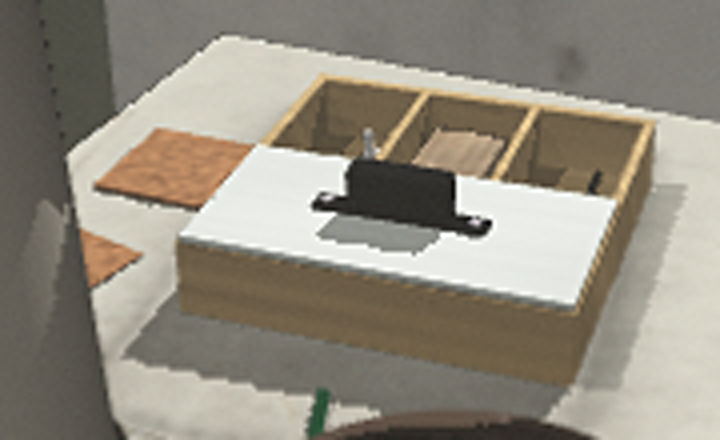

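The top view shows the white machine head in the +y pocket (crop, about (335,222), button pointing to +y); the sanding block is in the middle pocket and the hex key in the -y one. The cover lies on the plain half. I now measure the head.

Run:
```python
from h import *
f=env.grab_frame("top"); im=f["image"]
for d in env.trace(f,"head_grip"):
    m=d["mask"]; ys,xs=np.nonzero(m); print("net",d["score"],m.sum(),xs.min(),xs.max(),ys.min(),ys.max(),rect(f,m,.018))
hsv=cv2.cvtColor(im,40); m=np.zeros(im.shape[:2],np.uint8)
sl=(slice(145,190),slice(302,336)); m[sl]=((hsv[sl][...,1]<70)&(hsv[sl][...,2]>110))
pl=m.copy(); pl[:,:320]=0
ys,xs=np.nonzero(pl); print(xs.min(),xs.max(),ys.min(),ys.max(),"plate",px2w(f,[[xs.mean(),ys.mean()]],.02),rect(f,pl,.02))
bt=m.copy(); bt[:,315:]=0; ys,xs=np.nonzero(bt); print("button",px2w(f,[[xs.mean(),ys.mean()]],.018))
# pocket outline check from block model
c,sn=np.cos(np.radians(5.4)),np.sin(np.radians(5.4)); R=np.array([[c,-sn],[sn,c]])
v=im.copy()
B=np.array([.4588,.1972])
for y in (-68,0,68):
  for z in (.044,.006):
    p=(np.array([[47,31],[-47,31],[-47,-31],[47,-31]])+[52,y])/1000@R.T+B
    cv2.polylines(v,[np.round(w2px(f,np.c_[p,[z]*4])*8).astype(int)],True,(0,0,255) if z>.01 else (255,0,0),1,shift=3)
p=np.array([[105,105],[-105,105],[-105,-105],[105,-105]])/1000@R.T+B
cv2.polylines(v,[np.round(w2px(f,np.c_[p,[.044]*4])*8).astype(int)],True,(0,255,0),1,shift=3)
a=cv2.resize(v[120:260,280:430],(450,420),interpolation=2)
b=cv2.resize(im[145:195,300:340],(336,420),interpolation=2)
cv2.imwrite("pics/ov5.png",np.hstack([a,b]))
```

```text
net 0.65 221 306 329 162 176 ((505.36468505859375, 269.7319030761719), (46.04801559448242, 28.6122989654541), 89.94488525390625)
320 329 161 176 plate [[0.50541296 0.25503754 0.02      ]] ((505.9482421875, 255.72955322265625), (17.980466842651367, 30.59926414489746), 89.94320678710938)
button [[0.50558858 0.2837175  0.018     ]]
```

View pics/ov5.png

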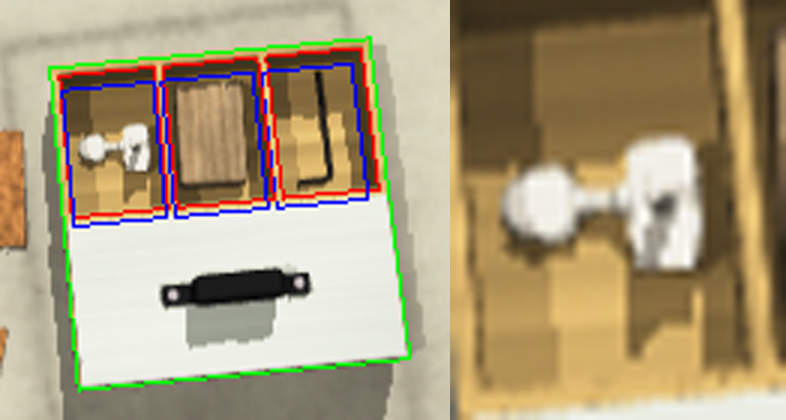

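The block model fits the picture. Head: plate centre about (0.506, 0.256), and button 29 mm to +y of it, so its x axis lies along world +y. Going in with a narrowed opening and a force limit.

Run:
```python
from h import *
O=[-90,0,91]
x,y=.5055,.2568
env.gripper_to(.53,12)
env.goto([x,y,.2],O)
env.move_straight([x,y,.06],rate=.12)
f=env.grab_frame("scene"); cv2.imwrite("pics/scene6.png",cv2.resize(f["image"][100:290,230:430],None,fx=3,fy=3,interpolation=2))
r=env.move_straight([x,y,.011],rate=.03,force_limit=5)
s=env.read_state(); print(r,s["clock"],s["position"],s["force"],s["opening"]*87)
```

```text
False 19.2167 [0.5056335  0.25692967 0.01120986] [-0.77193132 -0.24130324 -0.21441919] 46.1197282650121
```

View pics/scene6.png

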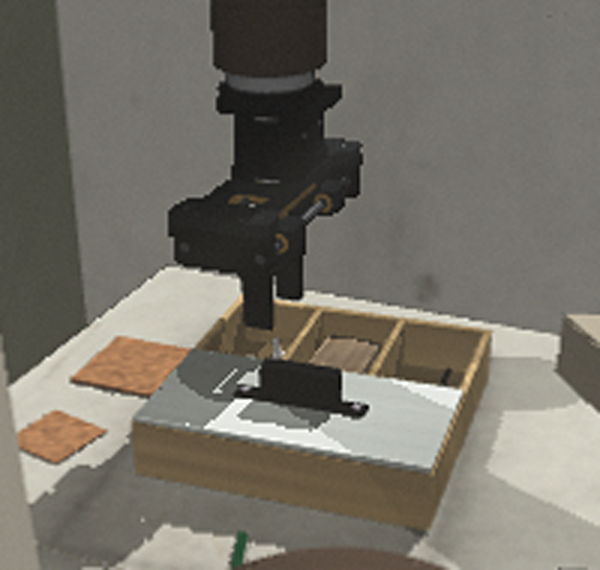

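The jaws straddle the post of the head (crop, about (280,345)), and they went to depth without contact. Closing and checking the width.

Run:
```python
from h import *
env.gripper_to(0,12)
s=env.read_state(); print(s["clock"],s["position"],s["force"],s["opening"]*87)
if 28<s["opening"]*87<36:
    p=s["position"]
    env.move_straight([p[0],p[1],.02],rate=.04)
    env.move_straight([p[0],p[1],.13],rate=.1)
    s=env.read_state(); print(s["clock"],s["position"],s["force"],s["opening"]*87)
    f=env.grab_frame("scene"); cv2.imwrite("pics/scene7.png",cv2.resize(f["image"][60:290,220:420],None,fx=2.6,fy=2.6,interpolation=2))
    f=env.grab_frame("top"); cv2.imwrite("pics/top7.png",f["image"])
```

```text
19.6833 [0.50540309 0.25674811 0.01102565] [-1.13970272 -0.08820115  0.14612656] 29.057440073999754
21.3083 [0.50497456 0.25643396 0.12920381] [ 0.69648922 -0.02893594 -0.60994614] 29.18252273289716
```

View pics/scene7.png

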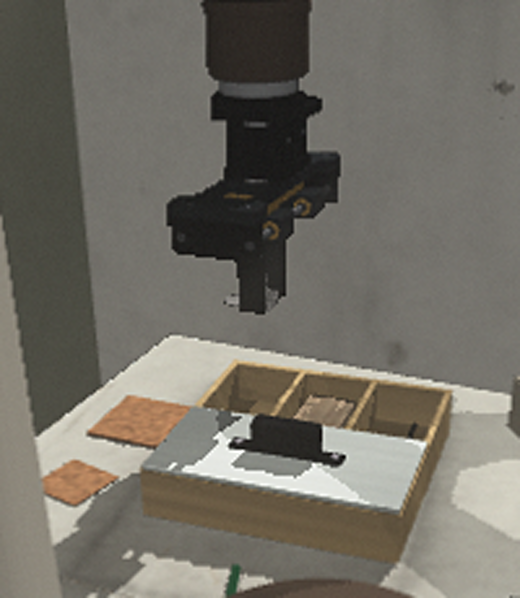

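View pics/top7.png

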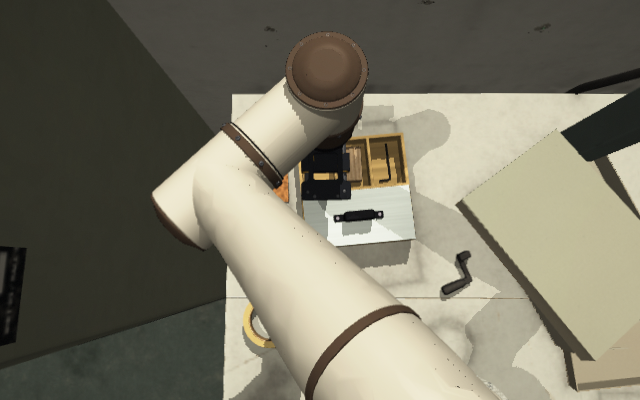

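Run:
```python
from h import *
f=env.grab_frame("scene"); s=env.read_state()
print(w2px(f,[s["position"]]))
cv2.imwrite("pics/s8.png",cv2.convertScaleAbs(cv2.resize(f["image"][150:190,290:340],None,fx=12,fy=12,interpolation=2),alpha=1.5))
```

```text
[[321.0087239  176.72225476]]
```

View pics/s8.png

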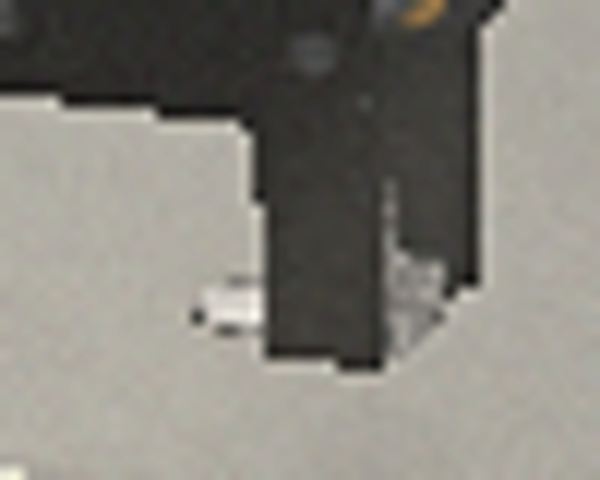

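The head is upright between the fingers (post vertical at crop (390,200), button to the left). The jaws read 29 mm against the nominal 32, but the grip is steady. Carrying it over the mat, then lowering to touch.

Run:
```python
from h import *
x,y=.478,.357
p=env.read_state()["position"]
env.move_straight([x,y,.13],rate=.1)
s=env.read_state(); print(s["clock"],s["position"],s["force"],s["opening"]*87,s["joint_torque"])
env.move_straight([x,y,.03],rate=.08)
f=env.grab_frame("scene"); cv2.imwrite("pics/s9.png",f["image"])
t=env.grab_frame("top"); cv2.imwrite("pics/t9.png",t["image"])
s=env.read_state(); print(s["clock"],s["position"],s["force"],s["opening"]*87)
```

```text
22.65 [0.47807653 0.3564673  0.1299609 ] [-0.15825299 -0.36704198  0.3864449 ] 29.161843944661697 [ 2.32997434e-01 -3.84587932e+01  1.66891551e+01  3.77021044e+00
 -3.02486715e-02 -6.79323948e-04]
24.15 [0.47822403 0.35730126 0.03059446] [0.17189499 1.12754214 0.07587253] 28.970629502258646
```

View pics/s9.png

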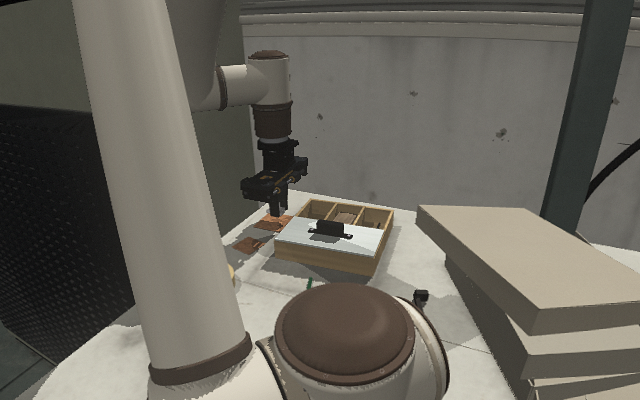

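View pics/t9.png

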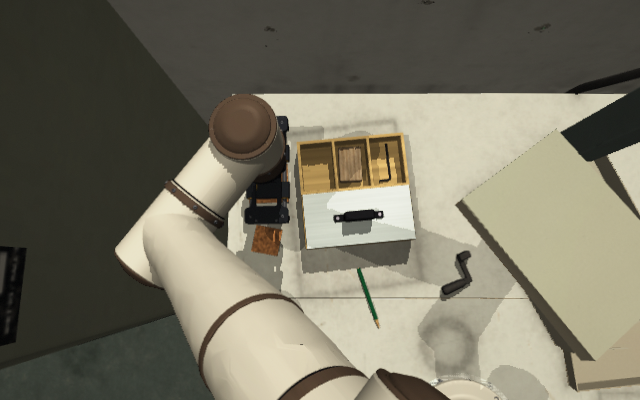

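The head's pocket is now empty and the gripper is over the larger mat with no contact forces. Lowering to touch.

Run:
```python
from h import *
x,y=.478,.357
env.move_straight([x,y,.014],rate=.04)
r=env.move_straight([x,y,.0065],rate=.012,force_limit=3)
s=env.read_state(); print(r,s["clock"],s["position"],s["force"],s["opening"]*87,s["joint_torque"][:3])
f=env.grab_frame("scene"); cv2.imwrite("pics/s10.png",cv2.resize(f["image"][180:250,220:340],None,fx=6,fy=6,interpolation=2))
```

```text
True 25.1833 [0.47805642 0.35688656 0.00882959] [-0.40012577 -0.39893526  3.60334389] 28.921237818593806 [  0.04468153 -39.52547908  12.12389678]
```

View pics/s10.png

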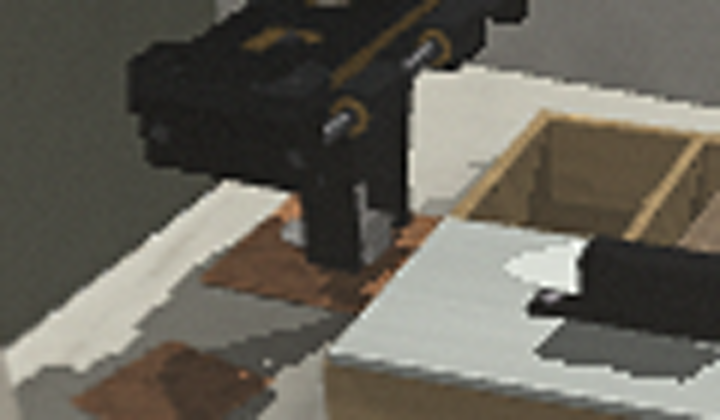

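Contact came at TCP z = 8.8 mm, against the 9 mm expected, so the foot is on the mat. Releasing gently and retreating.

Run:
```python
from h import *
p=env.read_state()["position"]
env.gripper_to(.4,6)
env.gripper_to(.6)
s=env.read_state(); print(s["clock"],s["position"],s["force"],s["opening"]*87)
env.move_straight([.478,.357,.06],rate=.05)
env.move_straight([.478,.357,.2],rate=.15)
b=np.radians(10)
env.goto([.42*np.cos(b),.42*np.sin(b),.33],[-90,0,91])
b=np.radians(-15)
env.goto([.39*np.cos(b),.39*np.sin(b),.33],[-90,0,91])
f=env.grab_frame("top"); v=f["image"]
cv2.imwrite("pics/t11.png",cv2.resize(v[110:270,230:430],None,fx=3.75,fy=3.75,interpolation=2))
g=env.grab_frame("scene"); cv2.imwrite("pics/s11.png",cv2.resize(g["image"][180:290,220:420],None,fx=4,fy=4,interpolation=2))
for fr in (f,g):
  for t in ("head_grip","mat","cover_handle"): print(t,[(d["xyz"],d["score"]) for d in env.search_frame(fr,t)])
print(env.read_state()["clock"])
```

```text
26.3 [0.47754421 0.3564927  0.00807425] [ 0.08838543 -0.40987998 -0.34720362] 52.16863576277169
head_grip [([0.4751, 0.3573, 0.0156], 0.78)]
mat [([0.3631, 0.37, 0.0012], 0.91), ([0.4779, 0.3739, 0.0041], 0.63)]
cover_handle [([0.4054, 0.195, 0.0448], 0.82)]
head_grip [([0.4732, 0.3581, 0.0128], 0.53)]
mat [([0.4649, 0.3723, 0.0039], 0.73), ([0.3823, 0.1793, 0.0268], 0.64)]
cover_handle [([0.3817, 0.1798, 0.0269], 0.63), ([0.3936, 0.178, 0.0484], 0.62)]
30.9333
```

View pics/t11.png

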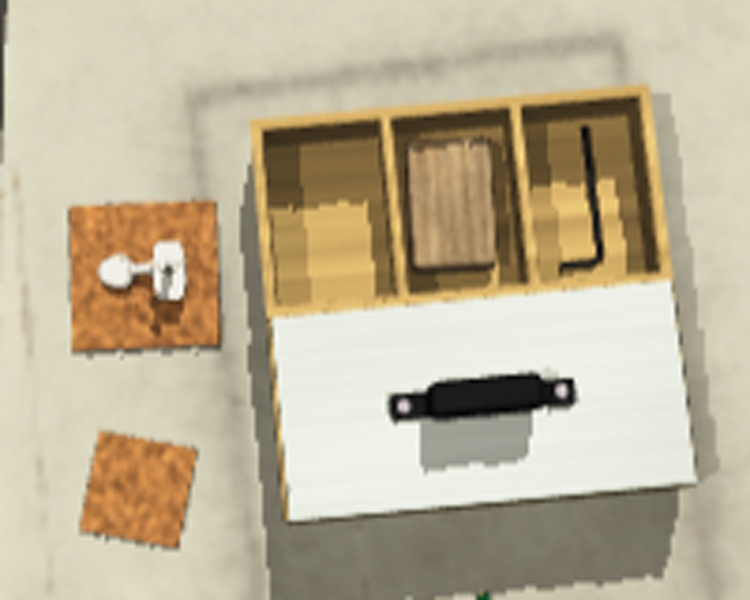

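View pics/s11.png

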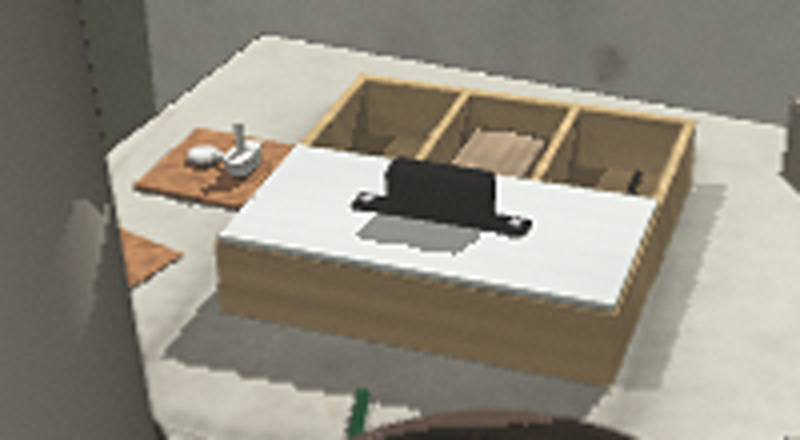

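Both views show the head standing upright on the larger mat: in the top crop at (145,270), in the scene crop with its post vertical at (240,140). The cover lies on the plain half and all three pockets are open.

Run:
```python
from h import *
env.close_job(); print(env.read_state()["clock"])
```

```text
the job is handed in; nothing more can be done
the job is handed in; nothing more can be done
```

The job is done and handed in at about 31 s of the 58 s allowed. I gripped the cover by its handle and slid it 106 mm onto the plain half without lifting it. The machine head was in the +y pocket; I lifted it out and lowered it onto the larger cork mat until it touched, then let go and moved the arm clear.

- **Last pictures:** both views show the head upright near the middle of the mat. The cover is flat on the plain half and all three pockets are open. The sanding block and hex key are untouched and the arm is clear of everything.
- **Touch height:** contact came with the fingertips at 8.8 mm, where I expected 9 mm.
- **Forces:** the force readings I took stayed under 4 N.

Two things disagreed:
- **Grip width:** the jaws read 29 mm on the head where its plate should be 32 mm. The grip held steady, but I didn't find out why.
- **Scene-camera networks:** in the scene view the detector gave a spurious second "mat" and a spurious second "handle", both on the block near (0.38, 0.18). I ignored them because the pictures showed otherwise.

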